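Unload the marquetry pressing pile

TASK

The glue on the straw marquetry panel has set, so unload the pressing pile: first stand the two iron weights in their wooden storage blocks, the round weight in the round hollow and the rectangular one in the rectangular hollow, then stack the caul (the wooden pressing board under the weights) squarely on top of the two spare cauls in their rack, and last lay the panel straight and centred across both bearers of the drying rack, straw face up. Set each thing down without dropping it, never let a weight touch the straw face of the panel, and leave the cup and the bowl where they stand.

Things in the scene. Friction and masses are not known exactly. Their poses are not given: they have to be found in the camera images.
- weight_round: Loose round iron knob weight standing on the caul, 0.45 kg: solid cylinder 40 mm in diameter and 36 mm high, narrowing to a neck (14 mm in diameter at 46 mm) under a cylindrical grip knob 24 mm in diameter from 49 to 62 mm; 64 mm high in all. Origin: centre of its underside, z up along its axis. It may be at either end of the caul.
- weight_bar: Loose rectangular iron weight standing on the caul beside the round one, 0.42 kg: block 50 mm (x) by 40 mm (y) by 24 mm high, with a bridge handle: a round bar 10 mm thick along x, 36 mm between the centres of its two posts, bar centre 50 mm above the underside, top at 55 mm. Origin: centre of its underside, z up. The two weights stand about 68 mm apart, centre to centre, along the caul.
- caul: Loose light-wood pressing board (caul) lying on the panel under the two weights, 130 mm (x) by 48 mm (y) by 18 mm thick, 0.09 kg. Origin: centre of its underside, z up.
- panel: Loose straw marquetry panel, 180 mm (x) by 60 mm (y) by 16 mm thick, 0.13 kg, its top face a pattern of grey and beige straw fans; it lies face up at the bottom of the pile and stands out from under the caul all round. It rests on a fixed white board, 220 by 100 by 16 mm, lying on the bench, nearly in line with it. Origin: centre of its underside, z up out of the straw face.
- block_round: Fixed dark wood storage block, 76 by 76 by 24 mm high, with a round hollow 52 mm in diameter in the middle, 12 mm deep, grey felt floor 12 mm above the block's underside. Origin: centre of its underside, z up.
- block_bar: Fixed dark wood storage block, 86 mm (x) by 76 mm (y) by 24 mm high, with a rectangular hollow 62 mm (x) by 52 mm (y) in the middle, 12 mm deep, grey felt floor 12 mm above the block's underside. The weight's x lies along the hollow's x. Origin: centre of its underside, z up.
- caul_rack: Fixed rack holding two spare cauls of the same size as the loose one, lying one on the other along x: dark base board 170 mm (x) by 70 mm (y) by 10 mm thick, low cleats at both ends (32 mm above the bench), the top of the upper spare caul 46 mm above the rack's underside. The caul goes on top, its long sides along x, ends and sides flush with the spare ones. Origin: centre of the base's underside, z up.
- drying_rack: Fixed drying rack: two light-wood bearers along y, 14 mm wide, 90 mm long, at x = -55 and +55 mm, their tops 30 mm above the bench, on two low rails along x, 190 mm long. The panel goes across both bearers, its long sides along x, centred. Between the bearers there is open room (rails 12 mm high). Origin: centre of the rack at bench level, z up.
- cup: Loose white ceramic cup, 76 mm in diameter, 85 mm high; a bystander. Origin: centre of its underside.
- bowl: Loose dull green bowl, 100 mm in diameter, 50 mm high; a bystander. Origin: centre of its underside.

How it is judged:
By the outcome, as a careful person would: the job done as asked, in the order asked, and still so for the second after the job is handed in, with the robot touching nothing.
It also fails if it takes over 128 s, if anything falls off the work surface, if the arm or the gripper's body presses on something with over 40 N, if the wrist force passes 120 N, or if a joint passes its speed limit or range.

ROBOT

A 6-joint arm with a two-finger parallel gripper is mounted at the origin on the work surface. World frame = base frame: x ahead of the robot, y to its left, z up, the work surface at z = 0. Lengths are in m, angles in degrees, forces in N, time in s.
With the tool pointing down it reaches from about 0.3 to 0.75 m from the base axis. Payload 8.5 kg.
Tool frame: the origin (TCP) lies midway between the tips of the shut fingers; the grasp point (between the pads) lies 19 mm behind it (env.tcp_to_grasp is the z of the grasp point in the tool frame, in m); z points along the fingers, y is the line along which they close (so a half turn about z gives the same grasp; the last joint's range is limited). The gripper opens to 85 mm and grips with 20 to 120 N. Pads are 22 mm wide; open, the fingers measure 114 mm over their backs; the gripper's body (76 mm by 85 mm) begins 54 mm behind the grasp point. The pads swing forward as they close: fully open they stand 13 mm farther back than shut.
Start: joints at [-89.341, 21.807, 74.336, -0, 83.858, -12.336], TCP at [0.124, -0.536, 0.231] pointing down, gripper open.
Joint ranges: [-178.18, 178.18], [-50.72, 133.34], [12.68, 142.11], [-81.47, 261.47], [9.98, 163.14], [-165.26, 165.26]. Speed limits (degrees/s): [136.94, 136.94, 180, 180, 180, 180].

INTERFACE

Orientations are given as a 3x3 rotation matrix whose columns are the frame's x, y, z axes.
In Python, from rig import env, imaging, job, models gives the robot as it stands. The module is installed in compiled form; this text tells all that it offers.
- The arm moves only by the tool jog_arm, never from a script. Its argument "plan" is text: rows parted by semicolons, each of 7 numbers parted by spaces: the turn, a rotation vector about the tool's x, y, z in degrees, then the shift along the tool's x, y, z in cm, then the closure in counts, from 0 (fully open) to 255 (shut). In form: rx ry rz x y z claw; .... A call has 1 to 10 rows; each row shifts and turns the commanded pose from where the row before left it, along the tool's axes as they then stand; what a row does not reach is not made up. A row lasts 1/12 s, in which the tool goes at most 41.7 mm and 7.16 degrees, less where a joint would pass 70% of its speed; a pose out of reach is approached as far as the arm can. A call with a gripper value outside its range is refused whole. The fingers move at their own pace and stop on an object; "grip_force" is the grip in N (left out, the last holds). Time passes only in rows, so rows that do not move let the fingers close. It gives the time, the measured TCP pose, the force, the opening and the grip force at its end, in the units of the state.
- env.observe(): the state, without advancing time (a new reading comes with each control period).
- imaging.get_image(name): name is "scene" or "top" or "wrist"; returns a dict with "pixels" (400x640x3 uint8, red, green, blue), "depth" (400x640 float32, m along the optical axis (not along the pixel's ray), 0 where there is no reading), "fov_y" (degrees; the focal length in pixels is half the picture's height over the tangent of half this angle, whatever the lens; pixels are square), "cx", "cy" (the principal point, pixels), "world_from_camera" (4x4, takes a point from camera to world coordinates). Camera axes: x right, y down, z forward; pixel columns grow to the right and rows downward; lengths in m; the calibration is good to about 2 mm. A picture is of the moment at which its call begins.
- job.close_job(): hands the job in; it is judged then, once.
Trained networks look in the newest picture that a camera, given by its name, has taken for a name from the list of things; names that differ only in an ending like _2 or _b are one class to them, and where a whole thing is asked for, a point or a joint stands for the part that bears it (a point fixed in the world has none). Each returns a list of dicts, best first, with "confidence" (0 to 1); they miss things now and then, are a little off and sometimes report something else, mostly with a low value. They report only what shows in the picture. A call takes as long as a camera call.
- models.outline_of(camera, query): "region" (400x640 bool, what is visible of it) and "bbox" ([centre column, centre row, width, height] in pixels, round what is visible of it).
- models.tip_of(camera, query): "at" ([column, row] in pixels: a listed point, or the origin of a listed thing).
The state is a dict: "time_s": time; "q": joint angles; "qvel": joint speeds; "joint_efforts": joint torques, N m; "position": TCP position; "tool_rot": TCP orientation; "ft_force": force on the tool from outside, world axes, zero at the start; "wrist_torque": the same for the moment, N m; "grip_width": finger opening in m; "gripper_force": force on a finger pad.
Only numpy, scipy, OpenCV 4.12 (cv2) and the standard library are available. Lean on these libraries where they do the work, as an engineer would, in place of code of your own. Each camera call takes 0.05 s, during which the arm holds its last target. There are 200 camera calls.

## Working session

There is one attempt and no reset: what is moved stays moved. The work goes in short steps, Python scripts to look and compute and a tool call to move; the robot and the scene stay as the last step left them, time stands still between calls to the robot, and variables do not carry over. Pictures are saved under pics/ and viewed, at most 14 in all, crops included, and the job is handed in when it is done.

Besides the shell and the picture viewer there is one more tool, called after ">>>" as name(argument=value, ...), one argument or row to a line, values as JSON. jog_arm: Moves the arm, as the interface text tells. Its arguments: {"type":"object","properties":{"plan":{"type":"string"},"grip_force":{"type":"number"}},"required":["plan"]}

```bash
mkdir -p pics; ls; python3 - <<'E'
from rig import env,imaging
import cv2
s=env.observe();print(s, env.tcp_to_grasp)
for n in ("scene","top"):
    im=imaging.get_image(n);cv2.imwrite(f"pics/{n}0.png",im["pixels"][:,:,::-1]);print(n,im["fov_y"],im["cx"],im["cy"],im["world_from_camera"].round(3).tolist())
E
```

```text
pics
{'time_s': 0.0, 'q': array([-8.93413884e+01,  2.18426775e+01,  7.43876625e+01, -6.88272911e-04,
        8.38588722e+01, -1.23351437e+01]), 'qvel': array([ 0.04704296, -0.00530571,  0.05947842,  0.09926362, -0.04879225,
        0.00079724]), 'joint_efforts': array([-1.81002746e-03, -4.48468316e+01, -2.31278819e+01, -2.71644876e-04,
        4.73498774e-03,  2.01781000e-05]), 'position': array([ 0.1236616 , -0.53559595,  0.23067885]), 'tool_rot': array([[ 9.74394291e-01,  2.24846093e-01, -2.98406533e-05],
       [ 2.24845866e-01, -9.74393100e-01,  1.55680524e-03],
       [ 3.20965049e-04, -1.52365168e-03, -9.99998788e-01]]), 'ft_force': array([-0.00217607, -0.66748296, -0.28965687]), 'wrist_torque': array([-0.04736511,  0.05313915, -0.00461881]), 'gripper_force': 0.0, 'grip_width': 0.0850461328936419} -0.0187
scene 55.06013099999134 320.88106130179847 198.66516576654794 [[-0.269, 0.754, -0.599, 1.062], [0.963, 0.199, -0.182, 0.162], [-0.018, -0.626, -0.78, 0.765], [0.0, 0.0, 0.0, 1.0]]
top 56.84695908538333 327.1566691135906 204.53485455576032 [[-0.015, -0.987, 0.158, 0.381], [-1.0, 0.013, -0.017, 0.005], [0.014, -0.159, -0.987, 1.002], [0.0, 0.0, 0.0, 1.0]]
```

View pics/scene0.png

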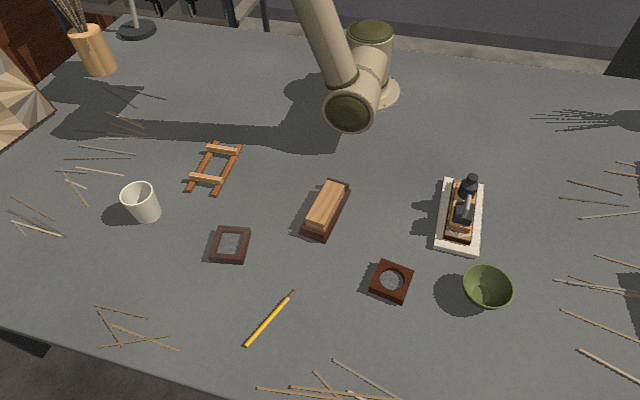

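View pics/top0.png

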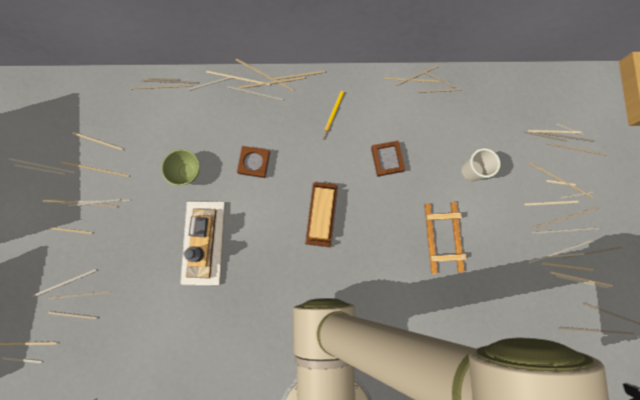

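```bash
cat > h.py <<'E'
import numpy as np, cv2
from rig import env,imaging,models
def cloud(im):
    f=200/np.tan(np.radians(im["fov_y"]/2)); v,u=np.mgrid[:400,:640]; d=im["depth"]
    p=np.stack([(u-im["cx"])/f*d,(v-im["cy"])/f*d,d],-1); M=im["world_from_camera"]
    P=p@M[:3,:3].T+M[:3,3]; P[d==0]=np.nan; return P
def rect(P):
    (c,s,a)=cv2.minAreaRect((P[:,:2]*1000).astype(np.float32))
    if s[0]<s[1]: s=s[::-1]; a+=90
    return np.round([*c,*s,(a+90)%180-90],1)
E
python3 - <<'E'
from h import *
for cam in ("top","scene"):
    P=cloud(imaging.get_image(cam))
    for q,lo,hi in [("block_round",.02,.03),("block_bar",.02,.03),("caul_rack",.042,.052),("caul_rack",.004,.016),("drying_rack",.025,.036),("panel",.027,.036),("caul",.045,.055),("weight_round",.105,.13),("weight_bar",.066,.08),("weight_bar",.097,.112),("cup",.07,.095),("bowl",.04,.06)]:
        for o in models.outline_of(cam,q)[:1]:
            X=P[o["region"]]; X=X[np.isfinite(X[:,0])]; Y=X[(X[:,2]>lo)&(X[:,2]<hi)]
            print(cam,q,round(o["confidence"],2),len(X),len(Y),len(Y)>5 and (rect(Y).tolist(),np.median(Y[:,2]).round(4)))
    # white board
E
```

```text
top block_round 0.6 903 444 ([662.4, 189.3, 77.4, 76.5, -10.4], np.float64(0.0225))
top block_bar 0.96 902 416 ([667.6, -181.6, 86.4, 77.3, 10.5], np.float64(0.0232))
top caul_rack 0.97 1686 860 ([514.0, 3.8, 130.3, 48.0, -7.6], np.float64(0.0449))
top caul_rack 0.97 1686 504 ([512.8, 3.9, 168.0, 69.9, -7.7], np.float64(0.0088))
top drying_rack 0.84 921 317 ([447.4, -322.9, 123.7, 85.6, 2.1], np.float64(0.0295))
top panel 0.81 776 549 ([440.7, 319.4, 180.2, 61.0, -3.9], np.float64(0.0303))
top caul 0.74 519 368 ([445.1, 319.0, 129.0, 49.1, -4.0], np.float64(0.0484))
top weight_round 0.64 285 82 ([410.1, 322.0, 21.4, 21.3, 89.2], np.float64(0.1106))
top weight_bar 0.92 339 218 ([477.8, 316.6, 47.0, 40.9, -5.2], np.float64(0.072))
top weight_bar 0.92 339 74 ([478.3, 316.6, 41.9, 9.8, -4.2], np.float64(0.1019))
top cup 0.81 862 264 ([632.6, -419.0, 74.5, 71.6, -67.3], np.float64(0.0816))
top bowl 0.71 1047 227 ([640.4, 376.7, 96.3, 95.3, 6.8], np.float64(0.0462))
scene block_round 0.62 1342 797 ([663.1, 190.8, 78.6, 75.9, -9.6], np.float64(0.0254))
scene block_bar 0.8 1374 649 ([668.8, -180.3, 88.6, 77.4, 9.8], np.float64(0.0253))
scene caul_rack 0.6 1747 893 ([514.7, 5.7, 132.7, 48.3, -7.0], np.float64(0.0474))
scene caul_rack 0.6 1747 348 ([514.1, 5.8, 171.9, 69.2, -7.9], np.float64(0.0114))
scene drying_rack 0.73 1113 341 ([447.7, -324.2, 128.0, 91.7, 2.8], np.float64(0.0312))
scene panel 0.95 535 430 ([442.3, 321.3, 183.9, 60.3, -3.3], np.float64(0.0334))
scene caul 0.82 361 260 ([448.0, 320.3, 130.2, 48.5, -4.8], np.float64(0.0511))
scene weight_round 0.64 373 87 ([429.8, 326.2, 57.8, 22.0, 9.8], np.float64(0.1131))
scene weight_bar 0.67 466 292 ([481.2, 317.8, 51.9, 39.9, -4.7], np.float64(0.0752))
scene weight_bar 0.67 466 76 ([484.5, 317.8, 39.1, 9.5, -6.6], np.float64(0.1052))
scene cup 0.7 462 0 False
scene bowl 0.97 1900 569 ([640.8, 378.5, 99.9, 96.1, -18.5], np.float64(0.0491))
```

```bash
cat >> h.py <<'E'
from scipy.spatial.transform import Rotation as R
def go(x,y,z,yawy,n=10):
    """rows to TCP x,y,z (mm) with tool y at yaw yawy (deg), tool down"""
    s=env.observe(); p=s["position"]*1000; T=s["tool_rot"]
    a=np.radians(yawy); Y=np.array([np.cos(a),np.sin(a),0]); Z=np.array([0,0,-1.]); X=np.cross(Y,Z)
    G=np.stack([X,Y,Z],1); w=R.from_matrix(T.T@G).as_rotvec(); d=np.array([x,y,z])-p
    print("at",p.round(1),"dist",np.linalg.norm(d).round(1),"turn",np.degrees(w).round(2),"w",s["grip_width"].round(4),"F",s["ft_force"].round(1),"t",s["time_s"])
    print("tool shift cm total",(T.T@d/10).round(2))
    C=T
    for i in range(n):
        t=C.T@d/n/10; print(*np.degrees(w/n).round(1),*t.round(1),end=" _; "); C=C@R.from_rotvec(w/n).as_matrix()
    print()
E
python3 -c "
from h import *
go(460,-150,240,-7,10)"
```

```text
Traceback (most recent call last):
  File "h.py", line 17, in go
    print("at",p.round(1),"dist",np.linalg.norm(d).round(1),"turn",np.degrees(w).round(2),"w",s["grip_width"].round(4),"F",s["ft_force"].round(1),"t",s["time_s"])
                                                                                              ^^^^^^^^^^^^^^^^^^^^^
AttributeError: 'float' object has no attribute 'round'
```

```bash
sed -i 's/s\["grip_width"\].round(4)/round(s["grip_width"],4)/' h.py; python3 -c "
from h import *
go(400,-260,240,-10,10)"
```

```text
at [ 123.7 -535.9  231.3] dist 390.6 turn [ -0.    -0.   -67.01] w 0.0849 F [ 0.2 -0.5  0.6] t 1.4
tool shift cm total [ 33.13 -20.67  -0.87]
-0.0 -0.0 -6.7 3.3 -2.1 -0.1 _; -0.0 -0.0 -6.7 3.5 -1.7 -0.1 _; -0.0 -0.0 -6.7 3.7 -1.2 -0.1 _; -0.0 -0.0 -6.7 3.8 -0.8 -0.1 _; -0.0 -0.0 -6.7 3.9 -0.4 -0.1 _; -0.0 -0.0 -6.7 3.9 0.1 -0.1 _; -0.0 -0.0 -6.7 3.9 0.6 -0.1 _; -0.0 -0.0 -6.7 3.8 1.0 -0.1 _; -0.0 -0.0 -6.7 3.6 1.4 -0.1 _; -0.0 -0.0 -6.7 3.4 1.9 -0.1 _;
```

>>> jog_arm(
  plan="0 0 -6.7 3.3 -2.1 -0.1 0; 0 0 -6.7 3.5 -1.7 -0.1 0; 0 0 -6.7 3.7 -1.2 -0.1 0; 0 0 -6.7 3.8 -0.8 -0.1 0; 0 0 -6.7 3.9 -0.4 -0.1 0; 0 0 -6.7 3.9 0.1 -0.1 0; 0 0 -6.7 3.9 0.6 -0.1 0; 0 0 -6.7 3.8 1.0 -0.1 0; 0 0 -6.7 3.6 1.4 -0.1 0; 0 0 -6.7 3.4 1.9 -0.1 0",
  grip_force=50,
)

```text
time_s: 2.23
position: [0.4006, -0.2582, 0.2416]
tool_rot: [[0.168, 0.986, 0.0], [0.986, -0.168, -0.0], [-0.0, 0.0, -1.0]]
ft_force: [0.3, -0.6, 0.0]
grip_width: 0.0854
gripper_force: 0.0
```

```bash
python3 -c "
from h import *
go(450,60,240,53,10)"
```

```text
at [ 400.6 -258.2  241.6] dist 322.0 turn [ 1.000e-02  3.000e-02 -6.268e+01] w 0.0854 F [ 0.3 -0.6  0. ] t 2.2333
tool shift cm total [32.2  -0.48  0.15]
0.0 0.0 -6.3 3.2 -0.0 0.0 _; 0.0 0.0 -6.3 3.2 0.3 0.0 _; 0.0 0.0 -6.3 3.2 0.7 0.0 _; 0.0 0.0 -6.3 3.1 1.0 0.0 _; 0.0 0.0 -6.3 2.9 1.3 0.0 _; 0.0 0.0 -6.3 2.8 1.6 0.0 _; 0.0 0.0 -6.3 2.6 1.9 0.0 _; 0.0 0.0 -6.3 2.4 2.2 0.0 _; 0.0 0.0 -6.3 2.1 2.4 0.0 _; 0.0 0.0 -6.3 1.8 2.7 0.0 _;
```

>>> jog_arm(
  plan="0 0 -6.3 3.2 0 0 0; 0 0 -6.3 3.2 0.3 0 0; 0 0 -6.3 3.2 0.7 0 0; 0 0 -6.3 3.1 1.0 0 0; 0 0 -6.3 2.9 1.3 0 0; 0 0 -6.3 2.8 1.6 0 0; 0 0 -6.3 2.6 1.9 0 0; 0 0 -6.3 2.4 2.2 0 0; 0 0 -6.3 2.1 2.4 0 0; 0 0 -6.3 1.8 2.7 0 0",
)

```text
time_s: 3.07
position: [0.4498, 0.0604, 0.2415]
tool_rot: [[-0.802, 0.598, 0.0], [0.598, 0.802, -0.0], [-0.0, 0.0, -1.0]]
ft_force: [1.4, 0.4, 0.2]
grip_width: 0.0856
gripper_force: 0.0
```

```bash
python3 -c "
from h import *
go(411,322,240,85.6,10)"
```

```text
at [449.8  60.4 241.5] dist 264.5 turn [ 0.000e+00  3.000e-02 -3.229e+01] w 0.0856 F [1.4 0.4 0.2] t 3.0667
tool shift cm total [18.75 18.66  0.15]
0.0 0.0 -3.2 1.9 1.9 0.0 _; 0.0 0.0 -3.2 1.8 2.0 0.0 _; 0.0 0.0 -3.2 1.7 2.1 0.0 _; 0.0 0.0 -3.2 1.5 2.2 0.0 _; 0.0 0.0 -3.2 1.4 2.2 0.0 _; 0.0 0.0 -3.2 1.3 2.3 0.0 _; 0.0 0.0 -3.2 1.1 2.4 0.0 _; 0.0 0.0 -3.2 1.0 2.4 0.0 _; 0.0 0.0 -3.2 0.9 2.5 0.0 _; 0.0 0.0 -3.2 0.7 2.5 0.0 _;
```

>>> jog_arm(
  plan="0 0 -3.2 1.9 1.9 0 0; 0 0 -3.2 1.8 2.0 0 0; 0 0 -3.2 1.7 2.1 0 0; 0 0 -3.2 1.5 2.2 0 0; 0 0 -3.2 1.4 2.2 0 0; 0 0 -3.2 1.3 2.3 0 0; 0 0 -3.2 1.1 2.4 0 0; 0 0 -3.2 1.0 2.4 0 0; 0 0 -3.2 0.9 2.5 0 0; 0 0 -3.2 0.7 2.5 0 0",
)

```text
time_s: 3.9
position: [0.4132, 0.3225, 0.2414]
tool_rot: [[-0.996, 0.084, 0.0], [0.084, 0.996, 0.0], [-0.0, 0.0, -1.0]]
ft_force: [0.3, -0.7, -0.0]
grip_width: 0.0856
gripper_force: 0.0
```

```bash
python3 - <<'E'
from h import *
go(411,322,93,85.6,1)
im=imaging.get_image("wrist"); P=cloud(im); print(im["world_from_camera"][:3,3])
cv2.imwrite("pics/w1.png",im["pixels"][:,:,::-1])
m=(P[...,2]>.104)&(P[...,0]<.44); Y=P[m]; print("knob",len(Y),rect(Y),np.median(Y[:,2]))
m=(P[...,2]>.095)&(P[...,0]>.455); Y=P[m]; print("bar",len(Y),rect(Y),np.nanmedian(Y[:,2]))
m=(P[...,2]>.066)&(P[...,2]<.08)&(P[...,0]>.445); Y=P[m]; print("barblock",len(Y),rect(Y),np.median(Y[:,2]))
m=(P[...,2]>.044)&(P[...,2]<.055);Y=P[m]; print("caul",len(Y),rect(Y),np.median(Y[:,2]))
m=(P[...,2]>.026)&(P[...,2]<.037);Y=P[m]; print("panel",len(Y),rect(Y),np.median(Y[:,2]))
E
```

```text
at [413.2 322.5 241.4] dist 148.4 turn [ 0.01  0.01 -0.44] w 0.0856 F [ 0.3 -0.7 -0. ] t 3.9
tool shift cm total [ 0.21 -0.07 14.84]
0.0 0.0 -0.4 0.2 -0.1 14.8 _; 
[0.34488166 0.32753958 0.38535427]
knob 52256 [408.6 322.3 149.6  34.2  85. ] 0.3223145962516859
bar 390 [478.7 318.4  45.1   9.5  -4.7] 0.10512647068858824
barblock 1186 [479.2 318.5  50.5  40.1  -5.2] 0.07508866595417826
caul 4999 [487.1 219.7 465.8 260.8  77.8] 0.04771570240206813
panel 3773 [500.2 137.1 577.  315.7  87.5] 0.03313105171148767
```

View pics/w1.png

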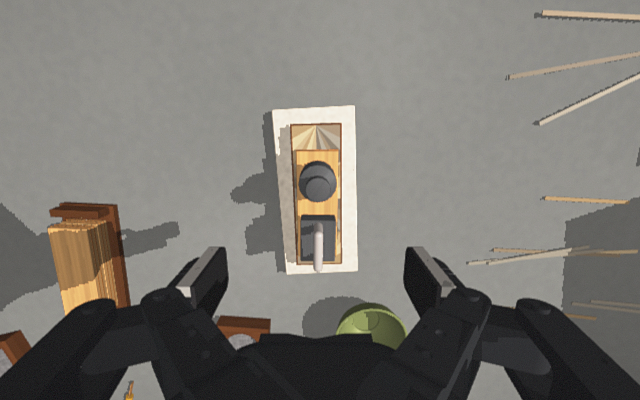

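The wrist picture shows the pile at columns 275–355: the knob at (318,182), the bar handle at (318,245), and nothing near the fingers.

>>> jog_arm(
  plan="0 0 -0.4 0.2 0 1.5 0; 0 0 0 0 0 2 0; 0 0 0 0 0 2 0; 0 0 0 0 0 2 0; 0 0 0 0 0 2 0; 0 0 0 0 0 2 0; 0 0 0 0 0 1.5 0; 0 0 0 0 0 1 0; 0 0 0 0 0 0.8 0; 0 0 0 0 0 0 0",
)

```text
time_s: 4.78
position: [0.4111, 0.321, 0.092]
tool_rot: [[-0.997, 0.08, -0.002], [0.08, 0.997, -0.001], [0.002, -0.001, -1.0]]
ft_force: [-0.9, -1.1, 0.1]
grip_width: 0.0857
gripper_force: 0.0
```

>>> jog_arm(
  plan="0 0 0 0 0 0 255; 0 0 0 0 0 0 255; 0 0 0 0 0 0 255; 0 0 0 0 0 0 255; 0 0 0 0 0 0 255; 0 0 0 0 0 0 255; 0 0 0 0 0 0 255; 0 0 0 0 0 0 255",
  grip_force=50,
)

```text
time_s: 5.45
position: [0.412, 0.3217, 0.094]
tool_rot: [[-0.997, 0.08, 0.002], [0.08, 0.997, 0.001], [-0.001, 0.001, -1.0]]
ft_force: [-0.8, 1.8, 4.8]
grip_width: 0.0217
gripper_force: 49.0
```

>>> jog_arm(
  plan="0 0 0 0 0 -0.2 255; 0 0 0 0 0 -0.4 255; 0 0 0 0 0 -0.7 255; 0 0 0 0 0 -0.7 255; 0 0 0 0 0 0 255; 0 0 0 0 0 0 255; 0 0 0 0 0 0 255",
)

```text
time_s: 6.03
position: [0.4115, 0.3212, 0.1132]
tool_rot: [[-0.997, 0.08, -0.0], [0.08, 0.997, -0.0], [0.0, -0.0, -1.0]]
ft_force: [-0.4, 0.5, -5.3]
grip_width: 0.0219
gripper_force: 49.2
```

```bash
python3 - <<'E'
from h import *
im=imaging.get_image("wrist");cv2.imwrite("pics/w2.png",im["pixels"][:,:,::-1])
im=imaging.get_image("scene");cv2.imwrite("pics/s2.png",cv2.resize(im["pixels"][100:300,340:600,::-1],None,fx=3,fy=3))
go(662.8,190,200,85,12)
E
```

```text
at [411.4 321.1 113. ] dist 296.5 turn [-0.02 -0.04  0.39] w 0.0212 F [ 0.6  0.5 -5. ] t 6.1333
tool shift cm total [-26.1  -11.05  -8.71]
-0.0 -0.0 0.0 -2.2 -0.9 -0.7 _; -0.0 -0.0 0.0 -2.2 -0.9 -0.7 _; -0.0 -0.0 0.0 -2.2 -0.9 -0.7 _; -0.0 -0.0 0.0 -2.2 -0.9 -0.7 _; -0.0 -0.0 0.0 -2.2 -0.9 -0.7 _; -0.0 -0.0 0.0 -2.2 -0.9 -0.7 _; -0.0 -0.0 0.0 -2.2 -0.9 -0.7 _; -0.0 -0.0 0.0 -2.2 -0.9 -0.7 _; -0.0 -0.0 0.0 -2.2 -0.9 -0.7 _; -0.0 -0.0 0.0 -2.2 -0.9 -0.7 _; -0.0 -0.0 0.0 -2.2 -0.9 -0.7 _; -0.0 -0.0 0.0 -2.2 -0.9 -0.7 _;
```

View pics/s2.png

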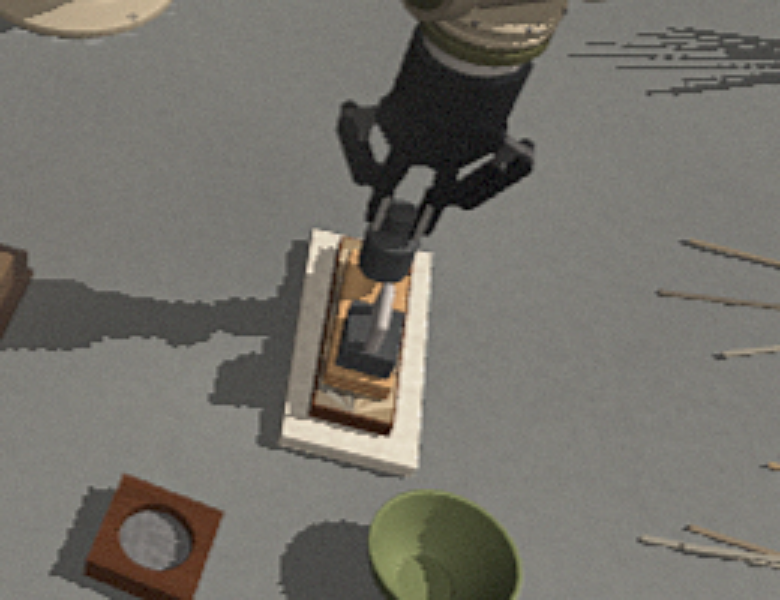

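The crop shows the weight hanging upright in the fingers, the rest of the pile undisturbed, and the round hollow clear at (155,535) in the crop.

>>> jog_arm(
  plan="0 0 0 0 0 -2.2 255; 0 0 0 0 0 -2.2 255; 0 0 0 -1.0 -0.5 -2 255; 0 0 0 -3 -1.2 -1 255; 0 0 0 -3.5 -1.4 -1 255; 0 0 0 -3.5 -1.4 0 255; 0 0 0 -3.5 -1.4 0 255; 0 0 0 -3.5 -1.4 0 255; 0 0 0 -3 -1.4 0 255; 0 0 0 -2.5 -1.2 0 255",
)

```text
time_s: 6.97
position: [0.6397, 0.202, 0.1963]
tool_rot: [[-0.997, 0.081, -0.001], [0.081, 0.997, -0.0], [0.001, -0.0, -1.0]]
ft_force: [-1.2, 0.3, -4.7]
grip_width: 0.0217
gripper_force: 50.1
```

>>> jog_arm(
  plan="0 0 0 -1.5 -0.7 0 255; 0 0 0 -1 -0.4 0 255; 0 0 0 0 0 0 255; 0 0 0 0 0 0 255",
)

```text
time_s: 7.3
position: [0.6617, 0.1906, 0.1963]
tool_rot: [[-0.997, 0.081, -0.002], [0.081, 0.997, -0.0], [0.002, -0.0, -1.0]]
ft_force: [-0.6, 0.1, -5.1]
grip_width: 0.0216
gripper_force: 50.1
```

```bash
python3 - <<'E'
from h import *
go(662.8,190,56,85,1)
im=imaging.get_image("wrist");cv2.imwrite("pics/w3.png",im["pixels"][:,:,::-1])
P=cloud(im)
for o in models.outline_of("wrist","block_round")[:1]:
    X=P[o["region"]]; X=X[np.isfinite(X[:,0])]; Y=X[(X[:,2]>.019)&(X[:,2]<.03)]
    print(o["confidence"],len(Y),rect(Y))
for q in("weight_round",):
  for o in models.outline_of("wrist",q)[:1]:
    X=P[o["region"]]; X=X[np.isfinite(X[:,0])];print(q,o["confidence"],len(X),np.percentile(X,[1,50,99],axis=0).round(4))
E
```

```text
at [661.7 190.6 196.3] dist 140.3 turn [-0.01 -0.11  0.37] w 0.0216 F [-0.6  0.1 -5.1] t 7.3
tool shift cm total [-0.15 -0.05 14.03]
-0.0 -0.1 0.4 -0.1 -0.1 14.0 _; 
0.92 2332 [661.9 191.1  76.   75.4  80.4]
weight_round 0.71 4405 [[0.6405 0.1749 0.1584]
 [0.6511 0.1913 0.1939]
 [0.6704 0.209  0.2182]]
```

View pics/w3.png

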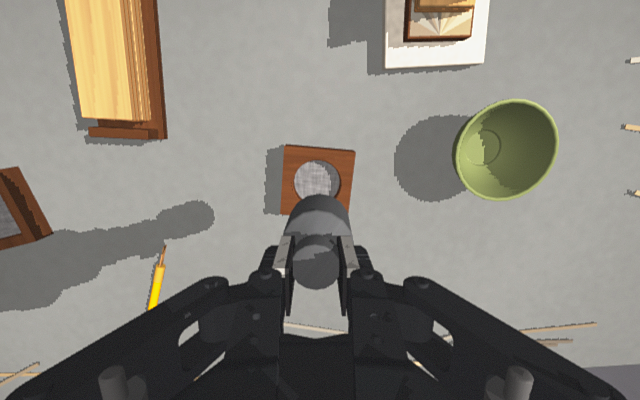

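The hollow is at (317,180), directly under the carried weight once the view angle is allowed for. The bowl is well clear.

>>> jog_arm(
  plan="0 0 0 -0.1 0 2 255; 0 0 0 0 0 2 255; 0 0 0 0 0 2 255; 0 0 0 0 0 2 255; 0 0 0 0 0 2 255; 0 0 0 0 0 2 255; 0 0 0 0 0 1 255; 0 0 0 0 0 0.5 255; 0 0 0 0 0 0 255; 0 0 0 0 0 0 255",
)

```text
time_s: 8.28
position: [0.6633, 0.1909, 0.0635]
tool_rot: [[-0.997, 0.08, 0.002], [0.08, 0.997, 0.0], [-0.002, 0.0, -1.0]]
ft_force: [0.4, 0.8, -4.2]
grip_width: 0.0214
gripper_force: 50.1
```

>>> jog_arm(
  plan="0 0 0 0 0 0.1 255; 0 0 0 0 0 0.1 255; 0 0 0 0 0 0.1 255; 0 0 0 0 0 0.1 255; 0 0 0 0 0 0 255; 0 0 0 0 0 0 255",
)

```text
time_s: 8.78
position: [0.6629, 0.1907, 0.0583]
tool_rot: [[-0.997, 0.08, -0.0], [0.08, 0.997, 0.0], [0.0, 0.0, -1.0]]
ft_force: [-0.5, -0.5, -4.9]
grip_width: 0.0217
gripper_force: 50.1
```

>>> jog_arm(
  plan="0 0 0 0 0 0.1 255; 0 0 0 0 0 0.05 255; 0 0 0 0 0 0.05 255; 0 0 0 0 0 0 255; 0 0 0 0 0 0 255",
)

```text
time_s: 9.2
position: [0.6629, 0.1907, 0.0563]
tool_rot: [[-0.997, 0.08, -0.0], [0.08, 0.997, 0.0], [0.0, 0.0, -1.0]]
ft_force: [0.6, -0.6, -5.5]
grip_width: 0.0214
gripper_force: 50.1
```

>>> jog_arm(
  plan="0 0 0 0 0 0.05 255; 0 0 0 0 0 0.05 255; 0 0 0 0 0 0.05 255; 0 0 0 0 0 0 255; 0 0 0 0 0 0 255",
)

```text
time_s: 9.62
position: [0.6634, 0.1909, 0.056]
tool_rot: [[-0.997, 0.08, 0.002], [0.08, 0.997, 0.0], [-0.002, 0.0, -1.0]]
ft_force: [-1.1, 1.0, 5.1]
grip_width: 0.0214
gripper_force: 51.0
```

>>> jog_arm(
  plan="0 0 0 0 0 -0.05 180; 0 0 0 0 0 0 160; 0 0 0 0 0 0 130; 0 0 0 0 0 0 100; 0 0 0 0 0 0 60; 0 0 0 0 0 -0.5 0; 0 0 0 0 0 -2 0; 0 0 0 0 0 -3 0; 0 0 0 0 0 -4 0; 0 0 0 0 0 -4 0",
)

```text
time_s: 10.45
position: [0.6624, 0.1906, 0.1917]
tool_rot: [[-0.997, 0.08, -0.001], [0.08, 0.997, -0.0], [0.001, -0.0, -1.0]]
ft_force: [1.0, 0.7, 1.2]
grip_width: 0.0854
gripper_force: 0.0
```

```bash
python3 - <<'E'
from h import *
im=imaging.get_image("top"); P=cloud(im)
for q in("block_round","weight_round","weight_bar","caul"):
  for o in models.outline_of("top",q)[:1]:
    X=P[o["region"]]; X=X[np.isfinite(X[:,0])];print(q,o["confidence"],len(X),np.percentile(X,[2,50,98],axis=0).round(4).tolist())
im=imaging.get_image("scene"); cv2.imwrite("pics/s3.png",cv2.resize(im["pixels"][130:330,340:600,::-1],None,fx=3,fy=3))
go(479.3,318,200,85.3,10)
E
```

```text
block_round 0.74 461 [[0.6187, 0.1469, -0.0002], [0.6463, 0.1704, 0.0216], [0.6975, 0.2167, 0.0463]]
at [662.4 190.6 188.9] dist 223.3 turn [-0.03 -0.15  0.09] w 0.0855 F [-0.4 -0.  -0.4] t 10.75
tool shift cm total [19.28 11.23 -1.06]
-0.0 -0.0 0.0 1.9 1.1 -0.1 _; -0.0 -0.0 0.0 1.9 1.1 -0.1 _; -0.0 -0.0 0.0 1.9 1.1 -0.1 _; -0.0 -0.0 0.0 1.9 1.1 -0.1 _; -0.0 -0.0 0.0 1.9 1.1 -0.1 _; -0.0 -0.0 0.0 1.9 1.1 -0.1 _; -0.0 -0.0 0.0 1.9 1.1 -0.1 _; -0.0 -0.0 0.0 1.9 1.1 -0.1 _; -0.0 -0.0 0.0 1.9 1.1 -0.1 _; -0.0 -0.0 0.0 1.9 1.1 -0.1 _;
```

View pics/s3.png

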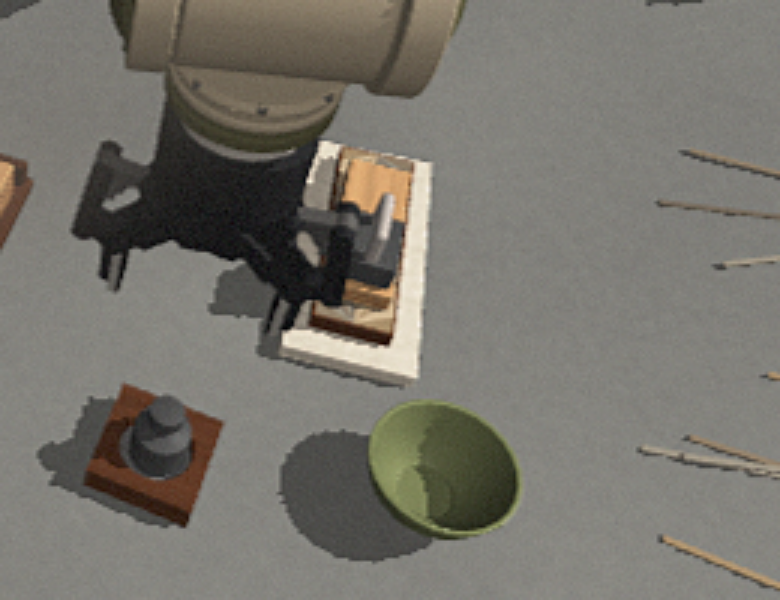

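The round weight stands upright in its hollow at (160,450) in the crop. Now the bar weight.

>>> jog_arm(
  plan="0 0 0 1.5 0.9 -0.1 0; 0 0 0 2.5 1.4 -0.1 0; 0 0 0 3 1.8 -0.1 0; 0 0 0 3 1.8 -0.1 0; 0 0 0 3 1.8 -0.1 0; 0 0 0 2.6 1.5 0 0; 0 0 0 2 1.2 0 0; 0 0 0 1.2 0.6 0 0; 0 0 0 0.5 0.2 0 0; 0 0 0 0 0 0 0",
)

```text
time_s: 11.58
position: [0.4791, 0.3179, 0.1948]
tool_rot: [[-0.997, 0.079, -0.001], [0.079, 0.997, -0.001], [0.001, -0.001, -1.0]]
ft_force: [-0.1, -1.0, 0.3]
grip_width: 0.0854
gripper_force: 0.0
```

```bash
python3 - <<'E'
from h import *
im=imaging.get_image("wrist"); P=cloud(im)
for o in models.outline_of("wrist","weight_bar")[:1]:
    X=P[o["region"]]; X=X[np.isfinite(X[:,0])]
    for lo,hi in((.066,.08),(.095,.115)):
        Y=X[(X[:,2]>lo)&(X[:,2]<hi)]; print(o["confidence"],len(Y),rect(Y),np.median(Y[:,2]))
go(479.3,318,84,85.3,1)
E
```

```text
0.69 1742 [479.3 318.9  50.   39.4  -5.5] 0.0751826693652117
0.69 617 [478.9 318.7  45.1   9.9  -6.3] 0.10532582049711808
at [480.4 317.2 194.9] dist 110.9 turn [-0.03 -0.01  0.05] w 0.0854 F [-0.6 -0.2  0.2] t 11.6833
tool shift cm total [ 0.12  0.08 11.09]
-0.0 -0.0 0.0 0.1 0.1 11.1 _;
```

>>> jog_arm(
  plan="0 0 0.4 0 0 2 0; 0 0 0 0 0.1 2 0; 0 0 0 0 0 2 0; 0 0 0 0 0 2 0; 0 0 0 0 0 1.5 0; 0 0 0 0 0 1 0; 0 0 0 0 0 0.6 0; 0 0 0 0 0 0 0; 0 0 0 0 0 0 0",
)

```text
time_s: 12.43
position: [0.4803, 0.3187, 0.0847]
tool_rot: [[-0.996, 0.088, 0.001], [0.088, 0.996, 0.0], [-0.001, 0.0, -1.0]]
ft_force: [0.6, -0.4, 0.5]
grip_width: 0.0853
gripper_force: 0.0
```

>>> jog_arm(
  plan="0 0 0 0 0 0 255; 0 0 0 0 0 0 255; 0 0 0 0 0 0 255; 0 0 0 0 0 0 255; 0 0 0 0 0 0 255; 0 0 0 0 0 0 255; 0 0 0 0 0 0 255; 0 0 0 0 0 0 255; 0 0 0 0 0 0 255; 0 0 0 0 0 0 255",
)

```text
time_s: 13.27
position: [0.4797, 0.3189, 0.0845]
tool_rot: [[-0.996, 0.087, 0.0], [0.087, 0.996, 0.0], [-0.0, 0.0, -1.0]]
ft_force: [-1.3, 0.9, 2.7]
grip_width: 0.0078
gripper_force: 48.8
```

>>> jog_arm(
  plan="0 0 0 0 0 -0.2 255; 0 0 0 0 0 -0.4 255; 0 0 0 0 0 -0.7 255; 0 0 0 0 0 -0.7 255; 0 0 0 0 0 -2 255; 0 0 0 0 0 -3 255; 0 0 0 0 0 -3 255; 0 0 0 0 0 -2 255; 0 0 0 0 0 0 255; 0 0 0 0 0 0 255",
)

```text
time_s: 14.1
position: [0.4797, 0.3188, 0.2049]
tool_rot: [[-0.996, 0.087, 0.002], [0.087, 0.996, 0.001], [-0.002, 0.001, -1.0]]
ft_force: [-0.2, 0.6, -3.4]
grip_width: 0.0081
gripper_force: 49.0
```

```bash
python3 - <<'E'
from h import *
go(560,60,200,92,8)
E
```

```text
at [479.7 318.8 204.9] dist 271.0 turn [ 0.03  0.09 -7.01] w 0.0081 F [-0.2  0.6 -3.4] t 14.1
tool shift cm total [-10.26 -25.08   0.49]
0.0 0.0 -0.9 -1.3 -3.1 0.1 _; 0.0 0.0 -0.9 -1.2 -3.2 0.1 _; 0.0 0.0 -0.9 -1.2 -3.2 0.1 _; 0.0 0.0 -0.9 -1.1 -3.2 0.1 _; 0.0 0.0 -0.9 -1.1 -3.2 0.1 _; 0.0 0.0 -0.9 -1.0 -3.2 0.1 _; 0.0 0.0 -0.9 -1.0 -3.2 0.1 _; 0.0 0.0 -0.9 -0.9 -3.3 0.1 _;
```

>>> jog_arm(
  plan="0 0 -0.9 -1.3 -2 0 255; 0 0 -0.9 -1.2 -3.2 0 255; 0 0 -0.9 -1.2 -3.2 0 255; 0 0 -0.9 -1.1 -3.2 0 255; 0 0 -0.9 -1.1 -3.2 0 255; 0 0 -0.9 -1.0 -3.2 0 255; 0 0 -0.9 -1.0 -3.2 0 255; 0 0 -0.9 -0.9 -3.3 0 255; 0 0 -0.9 -0.9 -3.3 0 255",
)

```text
time_s: 14.85
position: [0.57, 0.0366, 0.2023]
tool_rot: [[-0.998, -0.055, -0.004], [-0.055, 0.999, 0.001], [0.004, 0.001, -1.0]]
ft_force: [0.5, 1.0, -3.7]
grip_width: 0.0081
gripper_force: 49.0
```

```bash
python3 - <<'E'
from h import *
go(668.2,-181,200,100.2,10)
E
```

```text
at [570.   36.6 202.3] dist 238.8 turn [ 0.06 -0.21 -7.07] w 0.0081 F [ 0.5  1.  -3.7] t 14.85
tool shift cm total [ -8.62 -22.27   0.18]
0.0 -0.0 -0.7 -0.9 -2.2 0.0 _; 0.0 -0.0 -0.7 -0.8 -2.2 0.0 _; 0.0 -0.0 -0.7 -0.8 -2.2 0.0 _; 0.0 -0.0 -0.7 -0.8 -2.3 0.0 _; 0.0 -0.0 -0.7 -0.8 -2.3 0.0 _; 0.0 -0.0 -0.7 -0.7 -2.3 0.0 _; 0.0 -0.0 -0.7 -0.7 -2.3 0.0 _; 0.0 -0.0 -0.7 -0.7 -2.3 0.0 _; 0.0 -0.0 -0.7 -0.6 -2.3 0.0 _; 0.0 -0.0 -0.7 -0.6 -2.3 0.0 _;
```

>>> jog_arm(
  plan="0 0 -0.8 -1.1 -2.8 0 255; 0 0 -0.8 -1.1 -2.8 0 255; 0 0 -0.9 -1.0 -2.8 0 255; 0 0 -0.9 -1.0 -2.8 0 255; 0 0 -0.9 -1.0 -2.8 0 255; 0 0 -0.9 -0.8 -2.8 0 255; 0 0 -0.9 -0.7 -2.5 0 255; 0 0 -0.9 -0.6 -2 0 255; 0 0 0 -0.3 -1.2 0 255; 0 0 0 0 0 0 255",
)

```text
time_s: 15.68
position: [0.6701, -0.1801, 0.2009]
tool_rot: [[-0.985, -0.173, -0.004], [-0.173, 0.985, 0.001], [0.004, 0.002, -1.0]]
ft_force: [-0.5, 1.0, -5.0]
grip_width: 0.0079
gripper_force: 49.0
```

```bash
python3 - <<'E'
from h import *
im=imaging.get_image("wrist"); P=cloud(im); cv2.imwrite("pics/w4.png",im["pixels"][:,:,::-1])
for o in models.outline_of("wrist","block_bar")[:1]:
    X=P[o["region"]]; X=X[np.isfinite(X[:,0])]; Y=X[(X[:,2]>.019)&(X[:,2]<.03)]; print(o["confidence"],len(Y),rect(Y),np.median(Y[:,2]))
for o in models.outline_of("wrist","weight_bar")[:1]:
    X=P[o["region"]]; X=X[np.isfinite(X[:,0])]; print(o["confidence"],len(X),np.percentile(X,[1,25,50,75,99],axis=0).round(4).tolist())
    Y=X[abs(X[:,2]-.194)<.006]; print(rect(Y),np.median(Y[:,2]))
go(668.2,-181,46.5,100.2,1)
E
```

```text
0.86 1741 [ 652.4 -182.9   75.8   55.7  -80.1] 0.025160127833074086
0.88 4868 [[0.6425, -0.2038, 0.0018], [0.6482, -0.1903, 0.1911], [0.6552, -0.1821, 0.1921], [0.6647, -0.1761, 0.2211], [0.6993, -0.1626, 0.2235]]
[ 657.9 -182.8   40.5   26.8  -79.4] 0.1916154423664708
at [ 669.7 -176.7  202.8] dist 156.4 turn [ 0.11 -0.13 -0.09] w 0.0081 F [ 0.2  0.1 -3.7] t 15.8333
tool shift cm total [ 0.19 -0.43 15.63]
0.1 -0.1 -0.1 0.2 -0.4 15.6 _;
```

View pics/w4.png

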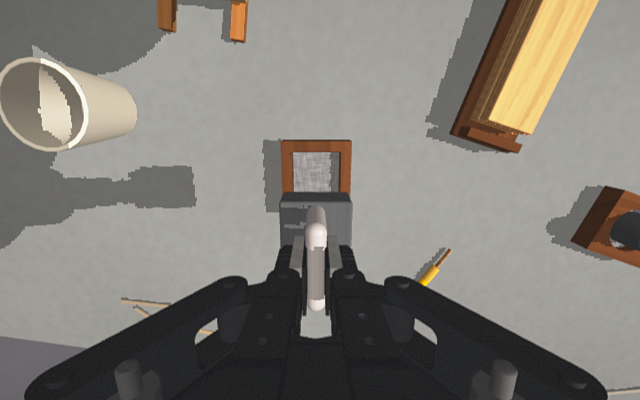

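The weight hangs level and square over the hollow at (316,172). The cup is at (60,100), clear of the fingers.

>>> jog_arm(
  plan="0 0 0 0 0 2 255; 0 0 0 0 0 2 255; 0 0 0 0 0 2 255; 0 0 0 0 0 2 255; 0 0 0 0 0 2 255; 0 0 0 0 0 1.5 255; 0 0 0 0 0 0.5 255; 0 0 0 0 0 0 255; 0 0 0 0 0 0 255; 0 0 0 0 0 0 255",
)

```text
time_s: 16.67
position: [0.6708, -0.1774, 0.0858]
tool_rot: [[-0.984, -0.176, 0.002], [-0.176, 0.984, -0.001], [-0.002, -0.001, -1.0]]
ft_force: [0.5, 0.2, -4.4]
grip_width: 0.0082
gripper_force: 48.9
```

```bash
python3 - <<'E'
from h import *
go(668.2,-181,46.5,100.2,1)
E
```

```text
at [ 670.8 -177.4   85.8] dist 39.6 turn [-0.07  0.11 -0.08] w 0.0082 F [ 0.5  0.2 -4.4] t 16.6667
tool shift cm total [ 0.32 -0.3   3.93]
-0.1 0.1 -0.1 0.3 -0.3 3.9 _;
```

>>> jog_arm(
  plan="0 0 0 0.3 -0.3 0 255; 0 0 0 0 0 0.5 255; 0 0 0 0 0 1 255; 0 0 0 0 0 1 255; 0 0 0 0 0 0.7 255; 0 0 0 0 0 0.3 255; 0 0 0 0 0 0.1 255; 0 0 0 0 0 0.1 255; 0 0 0 0 0 0 255; 0 0 0 0 0 0 255",
)

```text
time_s: 17.5
position: [0.668, -0.1811, 0.0477]
tool_rot: [[-0.985, -0.175, 0.001], [-0.175, 0.985, -0.0], [-0.001, -0.0, -1.0]]
ft_force: [0.6, -0.4, -3.8]
grip_width: 0.0081
gripper_force: 49.0
```

>>> jog_arm(
  plan="0 0 0 0 0 0.05 255; 0 0 0 0 0 0.05 255; 0 0 0 0 0 0.05 255; 0 0 0 0 0 0 255; 0 0 0 0 0 0 255",
)

```text
time_s: 17.92
position: [0.668, -0.181, 0.0466]
tool_rot: [[-0.985, -0.175, 0.001], [-0.175, 0.985, -0.0], [-0.001, -0.001, -1.0]]
ft_force: [-2.0, 1.7, 2.9]
grip_width: 0.0078
gripper_force: 49.7
```

Contact. Release slowly and rise.

>>> jog_arm(
  plan="0 0 0 0 0 0 225; 0 0 0 0 0 0 215; 0 0 0 0 0 0 200; 0 0 0 0 0 0 170; 0 0 0 0 0 0 120; 0 0 0 0 0 0 60; 0 0 0 0 0 -1.5 0; 0 0 0 0 0 -4 0; 0 0 0 0 0 -4 0; 0 0 0 0 0 -4 0",
)

```text
time_s: 18.75
position: [0.6675, -0.1809, 0.1823]
tool_rot: [[-0.985, -0.175, -0.001], [-0.175, 0.985, 0.0], [0.001, 0.0, -1.0]]
ft_force: [1.7, -0.3, -0.2]
grip_width: 0.085
gripper_force: 0.0
```

```bash
python3 - <<'E'
from h import *
im=imaging.get_image("wrist"); cv2.imwrite("pics/w5.png",im["pixels"][:,:,::-1])
go(540,50,200,92,10)
E
```

```text
at [ 670.  -181.9  192.2] dist 266.0 turn [-0.42  0.69  8.1 ] w 0.0855 F [-0.4  0.4  7.4] t 18.8
tool shift cm total [ 8.72 25.11 -1.08]
-0.0 0.1 0.8 0.9 2.5 -0.1 _; -0.0 0.1 0.8 0.9 2.5 -0.1 _; -0.0 0.1 0.8 0.9 2.5 -0.1 _; -0.0 0.1 0.8 1.0 2.5 -0.1 _; -0.0 0.1 0.8 1.0 2.5 -0.1 _; -0.0 0.1 0.8 1.0 2.4 -0.1 _; -0.0 0.1 0.8 1.1 2.4 -0.1 _; -0.0 0.1 0.8 1.1 2.4 -0.1 _; -0.0 0.1 0.8 1.2 2.4 -0.1 _; -0.0 0.1 0.8 1.2 2.4 -0.1 _;
```

View pics/w5.png

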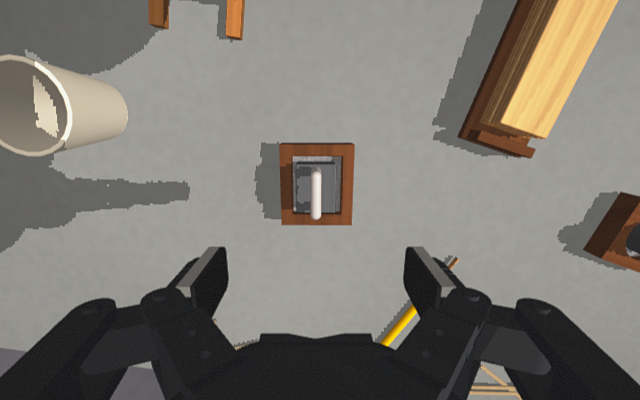

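The bar weight sits flat in its hollow at (316,188). Next, back to the caul.

>>> jog_arm(
  plan="0 0 0.8 0.9 2.5 -0.2 0; 0 0 0.8 1.2 3.4 -0.2 0; 0 0 0.8 1.2 3.4 0 0; 0 0 0.8 1.2 3.4 0 0; 0 0 0.8 1.2 3.4 0 0; 0 0 0.8 1.3 3.3 0 0; 0 0 0.8 1.4 3.3 0 0; 0 0 0.8 1.4 3.3 0 0; 0 0 0.8 1.4 3.3 0 0; 0 0 0.8 1.4 3.3 0 0",
)

```text
time_s: 19.63
position: [0.5051, 0.1303, 0.1848]
tool_rot: [[-0.999, -0.036, 0.0], [-0.036, 0.999, -0.0], [-0.0, -0.0, -1.0]]
ft_force: [0.5, 0.2, 1.3]
grip_width: 0.085
gripper_force: 0.0
```

```bash
python3 - <<'E'
from h import *
go(445,320,200,85.4,8)
E
```

```text
at [505.1 130.3 184.8] dist 199.6 turn [-0.    0.02  6.64] w 0.085 F [0.5 0.2 1.3] t 19.6333
tool shift cm total [ 5.33 19.18 -1.52]
-0.0 0.0 0.8 0.7 2.4 -0.2 _; -0.0 0.0 0.8 0.7 2.4 -0.2 _; -0.0 0.0 0.8 0.7 2.4 -0.2 _; -0.0 0.0 0.8 0.8 2.4 -0.2 _; -0.0 0.0 0.8 0.8 2.4 -0.2 _; -0.0 0.0 0.8 0.8 2.3 -0.2 _; -0.0 0.0 0.8 0.9 2.3 -0.2 _; -0.0 0.0 0.8 0.9 2.3 -0.2 _;
```

>>> jog_arm(
  plan="0 0 0.8 0.7 2.4 -0.2 0; 0 0 0.8 0.7 2.4 -0.2 0; 0 0 0.8 0.7 2.4 -0.2 0; 0 0 0.8 0.8 2.4 -0.2 0; 0 0 0.8 0.8 2.4 -0.2 0; 0 0 0.8 0.8 2.3 -0.2 0; 0 0 0.8 0.9 2.3 -0.2 0; 0 0 0.8 0.9 2.3 -0.2 0; 0 0 0 0 0 0 0; 0 0 0 0 0 0 0",
)

```text
time_s: 20.47
position: [0.4451, 0.3195, 0.2007]
tool_rot: [[-0.997, 0.073, 0.0], [0.073, 0.997, -0.0], [-0.0, -0.0, -1.0]]
ft_force: [0.2, -0.6, 0.7]
grip_width: 0.0855
gripper_force: 0.0
```

```bash
cat >> h.py <<'E'
def meas(cam,q,lo,hi):
    P=cloud(imaging.get_image(cam))
    for o in models.outline_of(cam,q)[:1]:
        X=P[o["region"]]; X=X[np.isfinite(X[:,0])]; Y=X[(X[:,2]>lo)&(X[:,2]<hi)]
        print(cam,q,round(o["confidence"],2),len(X),len(Y),len(Y)>5 and (rect(Y).tolist(),np.median(Y[:,2]).round(4)))
E
python3 - <<'E'
from h import *
for c in("wrist","top","scene"):
    meas(c,"caul",.045,.056); meas(c,"panel",.027,.038)
go(445,320,33.5,85.4,1)
E
```

```text
wrist caul 0.67 5980 5849 ([445.2, 320.8, 129.7, 48.0, -4.6], np.float64(0.0512))
wrist panel 0.7 3189 3155 ([440.7, 321.7, 179.7, 60.0, -3.4], np.float64(0.0334))
top caul 0.72 891 766 ([445.4, 318.8, 129.4, 49.3, -4.3], np.float64(0.0481))
top panel 0.84 680 548 ([440.8, 319.6, 180.2, 60.8, -3.1], np.float64(0.0303))
scene caul 0.89 1024 949 ([446.7, 320.2, 132.1, 48.0, -4.6], np.float64(0.0513))
scene panel 0.74 540 447 ([441.9, 320.2, 182.7, 59.7, -2.7], np.float64(0.0334))
at [445.5 318.7 200.8] dist 167.3 turn [-0.   -0.    0.28] w 0.0856 F [0.5 0.6 0.3] t 21.0667
tool shift cm total [ 0.06  0.13 16.73]
-0.0 -0.0 0.3 0.1 0.1 16.7 _;
```

>>> jog_arm(
  plan="0 0 0.3 0 0.1 2 0; 0 0 0 0 0 2.5 0; 0 0 0 0 0 2.5 0; 0 0 0 0 0 2.5 0; 0 0 0 0 0 2.5 0; 0 0 0 0 0 2 0; 0 0 0 0 0 1.5 0; 0 0 0 0 0 0.8 0; 0 0 0 0 0 0.4 0; 0 0 0 0 0 0 0",
)

```text
time_s: 21.9
position: [0.4455, 0.3198, 0.0336]
tool_rot: [[-0.997, 0.08, -0.001], [0.08, 0.997, -0.0], [0.0, -0.0, -1.0]]
ft_force: [0.2, -0.2, -0.7]
grip_width: 0.0852
gripper_force: 0.0
```

```bash
python3 - <<'E'
from h import *
go(445.3,320,33.5,85.4,1)
E
```

```text
at [445.5 319.8  33.6] dist 0.3 turn [-0.02 -0.03 -0.  ] w 0.0852 F [ 0.2 -0.2 -0.7] t 21.9
tool shift cm total [0.02 0.02 0.01]
-0.0 -0.0 -0.0 0.0 0.0 0.0 _;
```

>>> jog_arm(
  plan="0 0 0 0 0 0 40; 0 0 0 0 0 0 70; 0 0 0 0 0 0 90; 0 0 0 0 0 0 100; 0 0 0 0 0 0 110; 0 0 0 0 0 0 130; 0 0 0 0 0 0 200; 0 0 0 0 0 0 255; 0 0 0 0 0 0 255; 0 0 0 0 0 0 255",
  grip_force=25,
)

```text
time_s: 22.73
position: [0.4458, 0.32, 0.0344]
tool_rot: [[-0.997, 0.08, 0.001], [0.08, 0.997, 0.001], [-0.001, 0.001, -1.0]]
ft_force: [-0.6, 0.7, 6.6]
grip_width: 0.0471
gripper_force: 26.2
```

>>> jog_arm(
  plan="0 0 0 0 0 -0.1 255; 0 0 0 0 0 -0.2 255; 0 0 0 0 0 -0.4 255; 0 0 0 0 0 -0.8 255; 0 0 0 0 0 -2 255; 0 0 0 0 0 -3 255; 0 0 0 0 0 -3 255; 0 0 0 0 0 -2 255; 0 0 0 0 0 0 255; 0 0 0 0 0 0 255",
)

```text
time_s: 23.57
position: [0.4457, 0.3199, 0.1499]
tool_rot: [[-0.997, 0.08, 0.002], [0.08, 0.997, 0.001], [-0.002, 0.001, -1.0]]
ft_force: [0.0, -0.1, -1.8]
grip_width: 0.0477
gripper_force: 26.2
```

```bash
python3 - <<'E'
from h import *
for c in("top","scene"):
    meas(c,"panel",.027,.038)
go(514,5,150,82.5,10)
im=imaging.get_image("scene"); cv2.imwrite("pics/s6.png",cv2.resize(im["pixels"][80:280,300:560,::-1],None,fx=3,fy=3))
E
```

```text
top panel 0.76 1326 1129 ([440.6, 318.3, 179.3, 58.6, -3.7], np.float64(0.0303))
scene panel 0.9 1339 1276 ([443.8, 321.1, 179.4, 60.2, -3.4], np.float64(0.0337))
at [445.  319.6 147.6] dist 322.1 turn [-0.07 -0.13  2.89] w 0.0471 F [ 0.3  0.  -1.1] t 23.7667
tool shift cm total [ -9.41 -30.8   -0.22]
-0.0 -0.0 0.3 -0.9 -3.1 -0.0 _; -0.0 -0.0 0.3 -1.0 -3.1 -0.0 _; -0.0 -0.0 0.3 -1.0 -3.1 -0.0 _; -0.0 -0.0 0.3 -1.0 -3.1 -0.0 _; -0.0 -0.0 0.3 -1.0 -3.1 -0.0 _; -0.0 -0.0 0.3 -1.0 -3.1 -0.0 _; -0.0 -0.0 0.3 -1.0 -3.1 -0.0 _; -0.0 -0.0 0.3 -1.0 -3.0 -0.0 _; -0.0 -0.0 0.3 -1.1 -3.0 -0.0 _; -0.0 -0.0 0.3 -1.1 -3.0 -0.0 _;
```

View pics/s6.png

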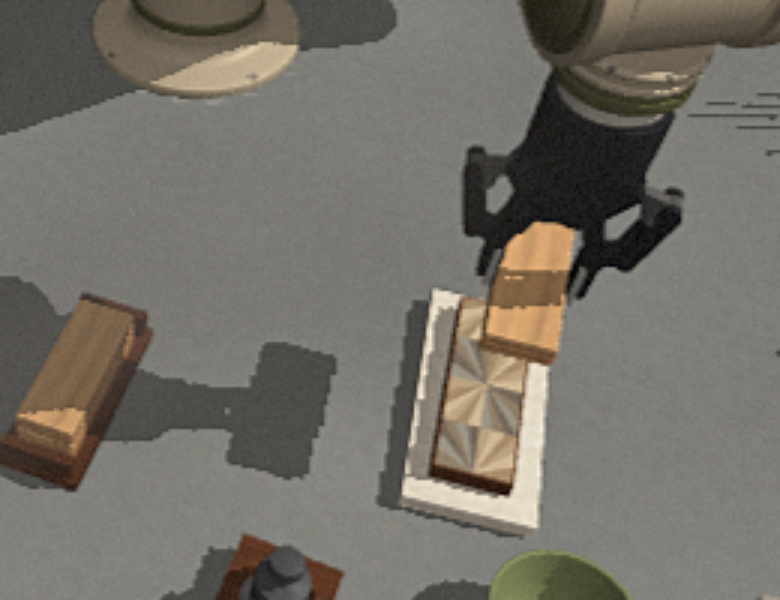

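The caul is held level and the panel stays on its board at (480,400) in the crop. Now to the rack.

>>> jog_arm(
  plan="0 0 0.3 -0.5 -1.5 0 255; 0 0 0.3 -0.9 -2.8 0 255; 0 0 0.3 -1 -3.1 0 255; 0 0 0.3 -1.1 -3.5 0 255; 0 0 0.3 -1.1 -3.6 0 255; 0 0 0.3 -1.1 -3.6 0 255; 0 0 0.3 -1.1 -3.6 0 255; 0 0 0.3 -1.1 -3.6 0 255; 0 0 0.3 -0.9 -3 0 255; 0 0 0.2 -0.6 -2 0 255",
)

```text
time_s: 24.65
position: [0.5075, 0.0059, 0.1482]
tool_rot: [[-0.991, 0.133, -0.001], [0.133, 0.991, -0.0], [0.001, -0.0, -1.0]]
ft_force: [0.8, -0.4, -1.0]
grip_width: 0.0471
gripper_force: 26.2
```

>>> jog_arm(
  plan="0 0 0 0 -0.4 1 255; 0 0 0 0 0 1 255; 0 0 0 0 0 0 255; 0 0 0 0 0 0 255; 0 0 0 0 0 0 255",
)

```text
time_s: 25.07
position: [0.5069, 0.005, 0.129]
tool_rot: [[-0.991, 0.13, -0.0], [0.13, 0.991, 0.0], [0.0, 0.0, -1.0]]
ft_force: [0.5, -0.3, -0.2]
grip_width: 0.0471
gripper_force: 26.2
```

```bash
python3 - <<'E'
from h import *
meas("wrist","caul_rack",.042,.055);meas("wrist","caul",.12,.155);meas("wrist","caul_rack",.005,.016)
im=imaging.get_image("wrist"); cv2.imwrite("pics/w7.png",im["pixels"][:,:,::-1])
for c in("top","scene"): meas(c,"caul",.12,.16)
go(514,5,48.5,82.5,1)
E
```

```text
wrist caul_rack 0.55 1546 0 False
wrist caul 0.72 21560 21518 ([494.6, 6.0, 106.3, 48.2, -7.4], np.float64(0.1461))
wrist caul_rack 0.84 1498 462 ([437.0, 15.5, 69.9, 14.8, 82.5], np.float64(0.0113))
scene caul 0.76 857 837 ([508.6, 2.7, 130.3, 51.6, -7.4], np.float64(0.1458))
at [506.8   4.8 128.9] dist 80.7 turn [ 0.  0. -0.] w 0.0475 F [ 0.4 -0.1 -1.2] t 25.6167
tool shift cm total [-0.71  0.11  8.04]
0.0 0.0 -0.0 -0.7 0.1 8.0 _;
```

View pics/w7.png

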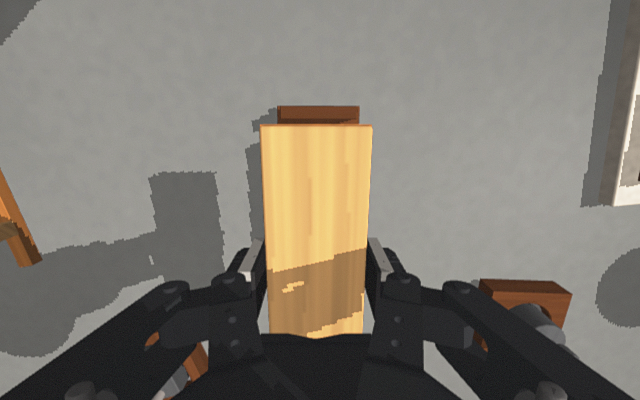

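The held caul (columns 262–372) lies parallel to the rack; the rack's near end shows at (318,113). It needs about 7.5 mm away from the base and 1.5 mm sideways.

>>> jog_arm(
  plan="0 0 0 -0.75 0.15 0 255; 0 0 0 0 0 1 255; 0 0 0 0 0 1.5 255; 0 0 0 0 0 1.5 255; 0 0 0 0 0 1.5 255; 0 0 0 0 0 0.8 255; 0 0 0 0 0 0.5 255; 0 0 0 0 0 0.3 255; 0 0 0 0 0 0 255; 0 0 0 0 0 0 255",
)

```text
time_s: 26.45
position: [0.5148, 0.0052, 0.0583]
tool_rot: [[-0.991, 0.131, 0.001], [0.131, 0.991, -0.0], [-0.001, -0.0, -1.0]]
ft_force: [0.0, -0.2, -1.3]
grip_width: 0.0474
gripper_force: 26.2
```

```bash
python3 - <<'E'
from h import *
go(514.4,5.4,48.5,82.5,1)
im=imaging.get_image("scene"); cv2.imwrite("pics/s8.png",cv2.resize(im["pixels"][150:270,260:400,::-1],None,fx=5,fy=5))
E
```

```text
at [514.8   5.2  58.3] dist 9.8 turn [-0.    0.05 -0.  ] w 0.0474 F [ 0.  -0.2 -1.3] t 26.45
tool shift cm total [0.05 0.01 0.98]
-0.0 0.0 -0.0 0.0 0.0 1.0 _;
```

View pics/s8.png

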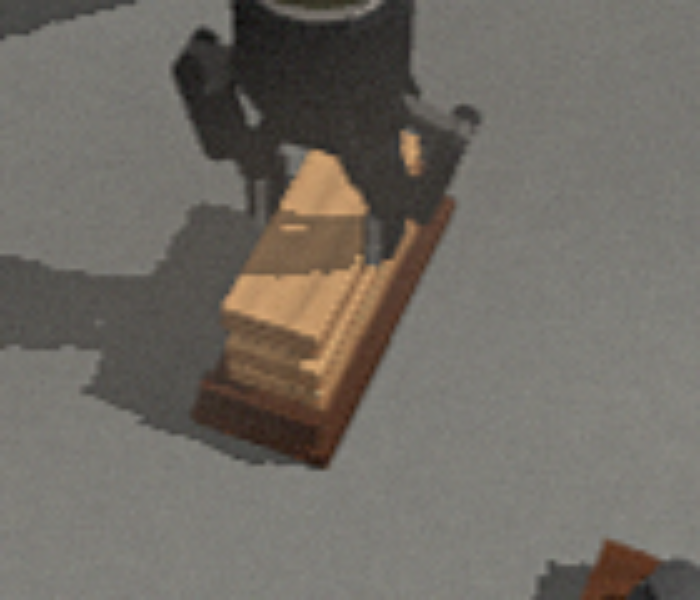

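The caul hovers in line over the spare ones. Lower it to contact.

>>> jog_arm(
  plan="0 0 0 0 0 0.3 255; 0 0 0 0 0 0.2 255; 0 0 0 0 0 0.1 255; 0 0 0 0 0 0.1 255; 0 0 0 0 0 0.1 255; 0 0 0 0 0 0.05 255; 0 0 0 0 0 0.05 255; 0 0 0 0 0 0 255; 0 0 0 0 0 0 255",
)

```text
time_s: 27.25
position: [0.5145, 0.0053, 0.0488]
tool_rot: [[-0.991, 0.131, -0.0], [0.131, 0.991, 0.0], [0.0, 0.0, -1.0]]
ft_force: [0.1, -0.6, -0.5]
grip_width: 0.0472
gripper_force: 26.2
```

>>> jog_arm(
  plan="0 0 0 0 0 0.05 255; 0 0 0 0 0 0 255; 0 0 0 0 0 0 255; 0 0 0 0 0 0 255",
)

```text
time_s: 27.58
position: [0.5145, 0.0053, 0.0485]
tool_rot: [[-0.991, 0.131, 0.0], [0.131, 0.991, -0.0], [-0.0, -0.0, -1.0]]
ft_force: [-0.9, -0.0, 0.1]
grip_width: 0.0473
gripper_force: 26.4
```

>>> jog_arm(
  plan="0 0 0 0 0 0.05 255; 0 0 0 0 0 0 255; 0 0 0 0 0 0 255; 0 0 0 0 0 0 255",
)

```text
time_s: 27.92
position: [0.5145, 0.0053, 0.0484]
tool_rot: [[-0.991, 0.131, 0.001], [0.131, 0.991, -0.0], [-0.001, -0.0, -1.0]]
ft_force: [-1.8, -0.1, 7.1]
grip_width: 0.0473
gripper_force: 27.1
```

>>> jog_arm(
  plan="0 0 0 0 0 -0.05 115; 0 0 0 0 0 0 105; 0 0 0 0 0 0 95; 0 0 0 0 0 0 80; 0 0 0 0 0 0 50; 0 0 0 0 0 0 20; 0 0 0 0 0 -1 0; 0 0 0 0 0 -3 0; 0 0 0 0 0 -4 0; 0 0 0 0 0 -4 0",
)

```text
time_s: 28.75
position: [0.5138, 0.0054, 0.1694]
tool_rot: [[-0.991, 0.131, -0.002], [0.131, 0.991, 0.001], [0.002, 0.0, -1.0]]
ft_force: [1.1, 0.0, 0.9]
grip_width: 0.0854
gripper_force: 0.0
```

>>> jog_arm(
  plan="0 0 -0.3 1 3.1 0 0; 0 0 -0.3 1 3.1 0 0; 0 0 -0.3 1 3.1 0 0; 0 0 -0.3 1 3.1 0 0; 0 0 -0.3 1 3.1 0 0; 0 0 -0.3 1 3.1 0 0; 0 0 -0.4 1 3.1 0 0; 0 0 -0.4 1 3.1 0 0; 0 0 -0.4 1 3.1 0 0; 0 0 -0.4 1 2.5 0 0",
)

```text
time_s: 29.58
position: [0.4468, 0.3201, 0.1682]
tool_rot: [[-0.998, 0.071, -0.0], [0.071, 0.998, 0.0], [0.0, 0.0, -1.0]]
ft_force: [-0.2, 0.4, 0.2]
grip_width: 0.0848
gripper_force: 0.0
```

```bash
python3 - <<'E'
from h import *
for c in("top","scene"):
    meas(c,"caul",.055,.07); meas(c,"caul_rack",.004,.017); meas(c,"panel",.027,.038)
meas("wrist","panel",.027,.038)
im=imaging.get_image("top"); cv2.imwrite("pics/t9.png",cv2.resize(im["pixels"][150:280,160:380,::-1],None,fx=3.6,fy=3.6))
im=imaging.get_image("scene"); cv2.imwrite("pics/s9.png",cv2.resize(im["pixels"][150:270,260:400,::-1],None,fx=5,fy=5))
go(441.5,320,150,86.6,1)
E
```

```text
top caul 0.82 963 939 ([514.1, 3.3, 130.5, 48.1, -7.5], np.float64(0.0627))
top caul_rack 0.66 769 457 ([513.0, 3.9, 168.4, 69.9, -7.4], np.float64(0.0088))
top panel 0.57 1441 1316 ([440.8, 320.2, 179.4, 61.1, -3.2], np.float64(0.0305))
scene caul 0.77 1024 957 ([515.5, 4.7, 132.4, 48.7, -7.6], np.float64(0.0654))
scene panel 0.82 1731 1593 ([442.3, 321.4, 182.8, 60.4, -3.4], np.float64(0.0336))
wrist panel 0.86 11294 11289 ([440.9, 321.7, 179.9, 60.1, -3.3], np.float64(0.0334))
at [447.5 318.  168.3] dist 19.4 turn [-0.   -0.   -0.72] w 0.0856 F [-0.1  0.4  0.1] t 30.3833
tool shift cm total [0.62 0.16 1.83]
-0.0 -0.0 -0.7 0.6 0.2 1.8 _;
```

View pics/s9.png

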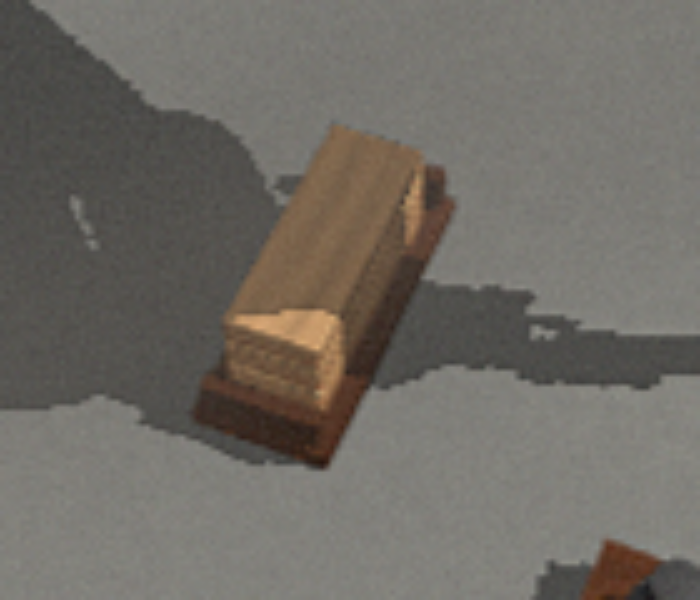

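The three cauls are stacked flush (within about 1 mm by both cameras). Now the panel.

>>> jog_arm(
  plan="0 0 -0.8 0.6 0.3 1 0; 0 0 0 0 0 2.5 0; 0 0 0 0 0 2.5 0; 0 0 0 0 0 2.5 0; 0 0 0 0 0 2.5 0; 0 0 0 0 0 2 0; 0 0 0 0 0 1.1 0; 0 0 0 0 0 0.6 0; 0 0 0 0 0 0 0; 0 0 0 0 0 0 0",
)

```text
time_s: 31.22
position: [0.442, 0.3217, 0.0218]
tool_rot: [[-0.998, 0.058, 0.001], [0.058, 0.998, 0.0], [-0.001, 0.0, -1.0]]
ft_force: [0.2, 0.1, 0.3]
grip_width: 0.0853
gripper_force: 0.0
```

```bash
python3 - <<'E'
from h import *
go(441.3,320.7,16.5,86.7,1)
E
```

```text
at [442.  321.7  21.8] dist 5.4 turn [ 0.02  0.03 -0.01] w 0.0853 F [0.2 0.1 0.3] t 31.2167
tool shift cm total [ 0.07 -0.1   0.53]
0.0 0.0 -0.0 0.1 -0.1 0.5 _;
```

>>> jog_arm(
  plan="0 0 0 0 -0.1 0.3 0; 0 0 0 0 0 0.2 20; 0 0 0 0 0 0 45; 0 0 0 0 0 0 60; 0 0 0 0 0 0 75; 0 0 0 0 0 0 90; 0 0 0 0 0 0 150; 0 0 0 0 0 0 255; 0 0 0 0 0 0 255; 0 0 0 0 0 0 255",
  grip_force=25,
)

```text
time_s: 32.05
position: [0.4419, 0.3208, 0.0169]
tool_rot: [[-0.998, 0.058, 0.001], [0.058, 0.998, 0.001], [-0.001, 0.001, -1.0]]
ft_force: [-1.3, 0.8, 6.3]
grip_width: 0.0595
gripper_force: 27.6
```

>>> jog_arm(
  plan="0 0 0 0 0 -0.1 255; 0 0 0 0 0 -0.2 255; 0 0 0 0 0 -0.4 255; 0 0 0 0 0 -0.8 255; 0 0 0 0 0 -2 255; 0 0 0 0 0 -3 255; 0 0 0 0 0 -3 255; 0 0 0 0 0 -3 255; 0 0 0 0 0 -1.5 255; 0 0 0 0 0 0 255",
)

```text
time_s: 32.88
position: [0.4429, 0.3211, 0.1604]
tool_rot: [[-0.998, 0.058, 0.007], [0.058, 0.998, 0.003], [-0.007, 0.003, -1.0]]
ft_force: [0.3, 0.3, -0.8]
grip_width: 0.0591
gripper_force: 27.9
```

```bash
python3 - <<'E'
from h import *
go(550,10,160,88,10)
E
```

```text
at [442.9 321.1 160.4] dist 329.0 turn [ 0.18  0.38 -1.3 ] w 0.0591 F [ 0.3  0.3 -0.8] t 32.8833
tool shift cm total [-1.248e+01 -3.044e+01  2.000e-02]
0.0 0.0 -0.1 -1.2 -3.0 0.0 _; 0.0 0.0 -0.1 -1.2 -3.0 0.0 _; 0.0 0.0 -0.1 -1.2 -3.0 0.0 _; 0.0 0.0 -0.1 -1.2 -3.1 0.0 _; 0.0 0.0 -0.1 -1.2 -3.1 0.0 _; 0.0 0.0 -0.1 -1.2 -3.1 0.0 _; 0.0 0.0 -0.1 -1.2 -3.1 0.0 _; 0.0 0.0 -0.1 -1.2 -3.1 0.0 _; 0.0 0.0 -0.1 -1.2 -3.1 0.0 _; 0.0 0.0 -0.1 -1.2 -3.1 0.0 _;
```

>>> jog_arm(
  plan="0 0 -0.1 -1 -2.4 0 255; 0 0 -0.1 -1.2 -3.0 0 255; 0 0 -0.1 -1.2 -3.3 0 255; 0 0 -0.1 -1.2 -3.5 0 255; 0 0 -0.1 -1.2 -3.5 0 255; 0 0 -0.1 -1.1 -3.5 0 255; 0 0 -0.1 -1.1 -3.5 0 255; 0 0 -0.2 -0.8 -3.5 0 255; 0 0 -0.2 -0.4 -3.5 0 255; 0 0 -0.2 0 -3.3 0 255",
)

```text
time_s: 33.72
position: [0.5172, -0.0158, 0.1552]
tool_rot: [[-0.999, 0.035, -0.002], [0.035, 0.999, 0.0], [0.002, 0.0, -1.0]]
ft_force: [-0.2, -0.2, -1.7]
grip_width: 0.0593
gripper_force: 27.9
```

```bash
python3 - <<'E'
from h import *
go(447.5,-323.5,140,92.3,10)
E
```

```text
at [517.2 -15.8 155.2] dist 315.9 turn [ 0.02 -0.09 -4.32] w 0.0593 F [-0.2 -0.2 -1.7] t 33.7167
tool shift cm total [  5.87 -31.     1.52]
0.0 -0.0 -0.4 0.6 -3.1 0.2 _; 0.0 -0.0 -0.4 0.6 -3.1 0.2 _; 0.0 -0.0 -0.4 0.6 -3.1 0.2 _; 0.0 -0.0 -0.4 0.7 -3.1 0.2 _; 0.0 -0.0 -0.4 0.7 -3.1 0.2 _; 0.0 -0.0 -0.4 0.7 -3.1 0.2 _; 0.0 -0.0 -0.4 0.7 -3.1 0.2 _; 0.0 -0.0 -0.4 0.8 -3.1 0.2 _; 0.0 -0.0 -0.4 0.8 -3.1 0.2 _; 0.0 -0.0 -0.4 0.8 -3.1 0.2 _;
```

>>> jog_arm(
  plan="0 0 -0.4 0.6 -3.3 0.1 255; 0 0 -0.4 0.6 -3.5 0.1 255; 0 0 -0.4 0.7 -3.5 0.1 255; 0 0 -0.4 0.7 -3.5 0.1 255; 0 0 -0.4 0.7 -3.5 0.1 255; 0 0 -0.5 0.8 -3.5 0.1 255; 0 0 -0.6 0.8 -3.5 0.1 255; 0 0 -0.5 0.7 -3 0.1 255; 0 0 -0.5 0.6 -2.3 0.1 255; 0 0 -0.4 0.3 -1.4 0.1 255",
)

```text
time_s: 34.55
position: [0.4494, -0.3257, 0.1449]
tool_rot: [[-0.999, -0.042, -0.002], [-0.042, 0.999, 0.001], [0.002, 0.001, -1.0]]
ft_force: [1.4, -0.4, -0.9]
grip_width: 0.0593
gripper_force: 28.0
```

>>> jog_arm(
  plan="0 0 0 0 0 1 255; 0 0 0 0 0 1 255; 0 0 0 0 0 0 255; 0 0 0 0 0 0 255; 0 0 0 0 0 0 255; 0 0 0 0 0 0 255",
)

```text
time_s: 35.05
position: [0.4512, -0.3229, 0.1266]
tool_rot: [[-0.999, -0.045, 0.0], [-0.045, 0.999, -0.0], [-0.0, -0.0, -1.0]]
ft_force: [0.3, 0.5, -1.6]
grip_width: 0.0591
gripper_force: 27.9
```

```bash
python3 - <<'E'
from h import *
go(447.5,-323.5,40,92.3,1)
for c in("wrist","top","scene"):
    meas(c,"panel",.11,.15); meas(c,"drying_rack",.025,.037)
im=imaging.get_image("wrist"); cv2.imwrite("pics/w10.png",im["pixels"][:,:,::-1])
E
```

```text
at [ 451.2 -322.9  126.6] dist 86.7 turn [-0.02  0.02  0.25] w 0.0591 F [ 0.3  0.5 -1.6] t 35.05
tool shift cm total [ 0.37 -0.04  8.66]
-0.0 0.0 0.3 0.4 -0.0 8.7 _; 
wrist panel 0.86 36670 36602 ([426.3, -324.5, 132.0, 60.6, 2.4], np.float64(0.1432))
top panel 0.71 609 609 ([505.9, -321.0, 68.2, 59.8, 3.4], np.float64(0.1414))
top drying_rack 0.77 605 170 ([447.1, -299.8, 122.6, 46.6, -2.6], np.float64(0.0293))
scene panel 0.86 1064 1056 ([450.0, -323.4, 185.5, 61.5, 2.3], np.float64(0.1429))
scene drying_rack 0.98 1262 338 ([449.1, -323.7, 125.6, 90.9, 2.7], np.float64(0.0311))
```

View pics/w10.png

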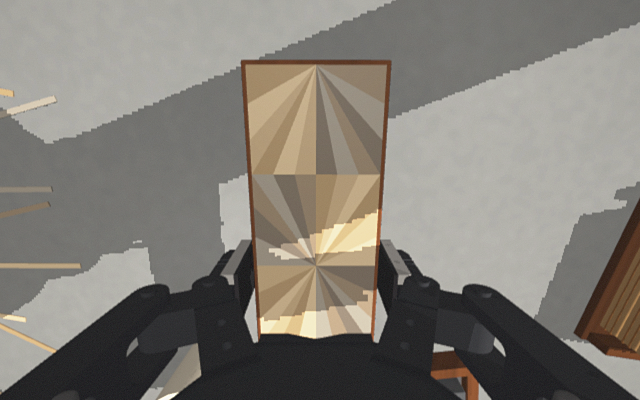

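The panel is held level and straight, face up, above the drying rack (columns 242–392). It needs about 3 mm towards the base, then down.

>>> jog_arm(
  plan="0 0 0 0.3 0 0 255; 0 0 0 0 0 1 255; 0 0 0 0 0 1.6 255; 0 0 0 0 0 1.6 255; 0 0 0 0 0 1.6 255; 0 0 0 0 0 1.6 255; 0 0 0 0 0 0.8 255; 0 0 0 0 0 0.4 255; 0 0 0 0 0 0 255; 0 0 0 0 0 0 255",
)

```text
time_s: 36.53
position: [0.448, -0.3239, 0.0407]
tool_rot: [[-0.999, -0.043, 0.001], [-0.043, 0.999, -0.001], [-0.0, -0.001, -1.0]]
ft_force: [0.8, 0.4, -1.5]
grip_width: 0.0593
gripper_force: 27.9
```

```bash
python3 - <<'E'
from h import *
go(448.4,-323,30.9,92.3,1)
for c in("wrist","top","scene"):
    meas(c,"panel",.04,.065);meas(c,"drying_rack",.025,.034)
E
```

```text
at [ 448.  -323.9   40.7] dist 9.9 turn [-0.03  0.03  0.19] w 0.0593 F [ 0.8  0.4 -1.5] t 36.5333
tool shift cm total [-0.04  0.09  0.98]
-0.0 0.0 0.2 -0.0 0.1 1.0 _; 
wrist panel 0.95 36392 36331 ([422.8, -325.5, 131.7, 60.1, 2.4], np.float64(0.0573))
wrist drying_rack 0.88 3332 1436 ([447.5, -324.3, 124.6, 90.3, 2.3], np.float64(0.0312))
top panel 0.63 481 480 ([501.5, -321.6, 71.6, 58.4, 2.6], np.float64(0.0557))
top drying_rack 0.79 185 35 ([501.1, -285.5, 15.1, 13.9, -89.0], np.float64(0.029))
scene panel 0.82 953 910 ([448.3, -324.3, 183.5, 63.0, 2.7], np.float64(0.0572))
scene drying_rack 0.68 520 87 ([446.7, -290.0, 125.9, 23.5, 2.2], np.float64(0.031))
```

>>> jog_arm(
  plan="0 0 0 0 0 0.3 255; 0 0 0 0 0 0.2 255; 0 0 0 0 0 0.1 255; 0 0 0 0 0 0.1 255; 0 0 0 0 0 0.1 255; 0 0 0 0 0 0.05 255; 0 0 0 0 0 0 255; 0 0 0 0 0 0 255",
)

```text
time_s: 37.8
position: [0.4478, -0.3237, 0.0318]
tool_rot: [[-0.999, -0.044, 0.0], [-0.044, 0.999, -0.0], [-0.0, -0.0, -1.0]]
ft_force: [0.6, -0.8, -1.6]
grip_width: 0.0593
gripper_force: 28.0
```

>>> jog_arm(
  plan="0 0 0 0 0 0.1 255; 0 0 0 0 0 0 255; 0 0 0 0 0 0 255; 0 0 0 0 0 0 255",
)

```text
time_s: 38.13
position: [0.4479, -0.3238, 0.0309]
tool_rot: [[-0.999, -0.043, 0.0], [-0.043, 0.999, -0.0], [-0.0, -0.0, -1.0]]
ft_force: [0.5, 0.0, 0.0]
grip_width: 0.0596
gripper_force: 28.1
```

>>> jog_arm(
  plan="0 0 0 0 0 0.05 255; 0 0 0 0 0 0 255; 0 0 0 0 0 0 255; 0 0 0 0 0 0 255",
)

```text
time_s: 38.47
position: [0.4479, -0.3237, 0.0309]
tool_rot: [[-0.999, -0.043, 0.0], [-0.043, 0.999, -0.0], [-0.0, -0.0, -1.0]]
ft_force: [-2.1, 0.5, 5.7]
grip_width: 0.0597
gripper_force: 28.7
```

Contact. Release and rise.

>>> jog_arm(
  plan="0 0 0 0 0 -0.05 80; 0 0 0 0 0 0 70; 0 0 0 0 0 0 60; 0 0 0 0 0 0 40; 0 0 0 0 0 0 20; 0 0 0 0 0 0 0; 0 0 0 0 0 -1 0; 0 0 0 0 0 -3 0; 0 0 0 0 0 -4 0; 0 0 0 0 0 -4 0",
)

```text
time_s: 39.3
position: [0.4474, -0.3232, 0.1526]
tool_rot: [[-0.999, -0.044, -0.001], [-0.044, 0.999, 0.001], [0.001, 0.001, -1.0]]
ft_force: [0.2, -0.3, 0.0]
grip_width: 0.0856
gripper_force: 0.0
```

>>> jog_arm(
  plan="0 0 0 0 2.5 -2 0; 0 0 0 0 3.5 -1 0; 0 0 0 0 4 0 0; 0 0 0 0 4 0 0; 0 0 0 0 3 0 0; 0 0 0 0 0 0 0; 0 0 0 0 0 0 0; 0 0 0 0 0 0 0",
)

```text
time_s: 39.97
position: [0.4407, -0.1543, 0.1814]
tool_rot: [[-0.999, -0.044, 0.001], [-0.044, 0.999, -0.001], [-0.001, -0.001, -1.0]]
ft_force: [-0.3, 0.3, 0.0]
grip_width: 0.0853
gripper_force: 0.0
```

```bash
python3 - <<'E'
from h import *
for c in("wrist","top","scene"):
    meas(c,"panel",.04,.055);meas(c,"drying_rack",.025,.034)
for c in("top","scene"):
    meas(c,"cup",.07,.095);meas(c,"bowl",.04,.06);meas(c,"weight_bar",.03,.042);meas(c,"caul",.055,.07)
im=imaging.get_image("scene"); cv2.imwrite("pics/s11.png",im["pixels"][:,:,::-1])
E
```

```text
wrist panel 0.94 12718 11901 ([446.9, -324.0, 180.0, 61.6, 2.3], np.float64(0.0474))
wrist drying_rack 0.58 3096 575 ([447.0, -324.0, 123.0, 90.5, 2.2], np.float64(0.0311))
top panel 0.51 62 61 ([448.9, -349.8, 178.2, 21.8, 6.6], np.float64(0.0461))
scene panel 0.98 1274 1165 ([449.3, -323.2, 180.4, 63.1, 1.3], np.float64(0.0478))
scene drying_rack 0.77 499 66 ([467.9, -292.4, 163.5, 51.2, -16.7], np.float64(0.0308))
top cup 0.6 892 279 ([632.8, -419.1, 74.2, 73.6, -6.8], np.float64(0.0823))
top bowl 0.85 1083 246 ([640.9, 376.6, 97.2, 95.5, -89.2], np.float64(0.0462))
top weight_bar 0.6 323 195 ([667.2, -182.0, 49.9, 40.4, 10.4], np.float64(0.035))
top caul 0.64 970 936 ([513.7, 3.3, 130.1, 48.1, -7.5], np.float64(0.0628))
scene cup 0.96 1286 438 ([633.5, -417.8, 75.3, 74.1, 73.7], np.float64(0.0816))
scene bowl 0.96 1834 543 ([640.8, 377.3, 98.4, 94.8, 0.6], np.float64(0.0491))
scene weight_bar 0.77 434 259 ([669.6, -179.7, 49.4, 38.6, 8.8], np.float64(0.0374))
scene caul 0.72 1109 970 ([515.1, 5.0, 132.3, 48.5, -7.7], np.float64(0.0655))
```

View pics/s11.png

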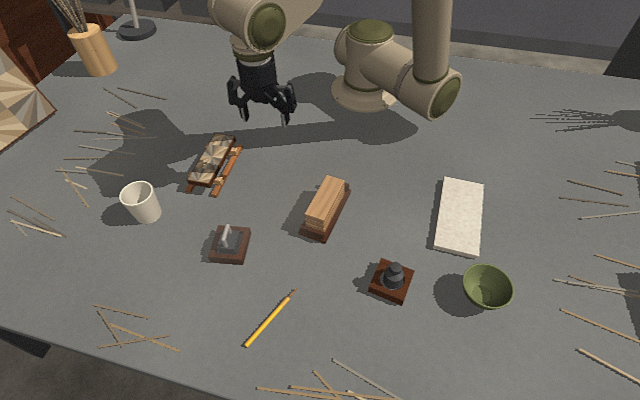

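The picture shows everything in place: the panel on the drying rack at (213,160), the caul stack at (325,205), the weights at (228,240) and (393,275), and the cup and bowl where they were. Handing in.

```bash
python3 -c "
from rig import job
print(job.close_job())"
```

```text
the job is handed in; nothing more can be done
None
```

I unloaded the pile in the order asked and handed the job in at about 41 s: both weights stand in their blocks, the caul is flush on the spares, the panel lies straight and centred on the drying rack face up, and the cup and bowl were not moved.

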